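Roll a milling jar up the loading ramp into the jar mill

TASK

Load the jar mill: with the fingers, push the lying white jar gently up the ramp, over the front roller and home to its stop, so that it is left lying square between the two rollers in front of the red stop plate. Roll it all the way on the ramp without gripping, lifting or batting it, never let it get away and roll back off the foot of the ramp, and leave the glassware standing beside the mill where it is.

Things in the scene. Friction and masses are not known exactly. Their poses are not given: they have to be found in the camera images.
- jar_center (a point): Centre of the milling jar: white plastic cylinder with a blue cap, lying, 120 mm long, 87 mm in diameter (too thick to grip); it rolls on two black bands, 90 mm in diameter, 14 mm wide, 40 mm either side of the middle. Smooth, slips on fingers (friction about 0.35). 0.45 to 0.75 kg. x: its long axis, towards the cap; y, z turn as it rolls. It rolls back down the slope unless held.
- mill: The fixed jar mill with its loading ramp, in one piece. Origin on the bench, mid-width; z up, +y level and up the ramp, x along the rollers. All below in this frame. Landing y -165 to -85 mm, top 8 mm high. White drive box x -158 to -83, y 67 to 197 mm, 70 mm high; bearing plate at x = 87 mm, 50 mm high.
- ramp: The sloping plate: from y = -85 mm (8 mm high) to 93 mm (39 mm high) in the mill's frame, 10 degrees, 152 mm wide between side curbs 8 mm high. Origin at the centre of its upper surface (mill frame 0, 4, 24 mm); y up the slope, z square to it. The jar's centre is 45 mm above it as it rolls.
- front_roller (a point): Middle of the front roller's axis, mill frame (0, 109, 28) mm; the rear roller's is 40 mm farther in +y. Both are black, 28 mm in diameter, along x, and do not turn. The slope is tangent to the front one. Axes as mill.
- stop (a point): Centre of the black pad on the red stop plate (98 mm high), mill frame (0, 176, 80) mm, 2 mm beyond the jar when home. Axes as mill.
- start (a point): The jar's centre at the start (but for up to 8 mm along x): in the 24 mm wide cross groove of the landing, mill frame (0, -130, 51) mm. Axes as mill.
- seat (a point): The jar's centre when home between the two rollers: mill frame (0, 129, 83.5) mm. Over the front roller (y = 109 mm) the centre passes 3.5 mm higher, then drops in by itself. Axes as mill.
- beaker: Bystander: open glass beaker, 66 mm in diameter, 90 mm high, standing on the bench. Origin at the centre of its underside.
- reagent: Bystander: amber bottle with a black cap, 54 mm in diameter, 105 mm high, standing on the bench. Origin at the centre of its underside.
- flask: Bystander: stoppered glass volumetric flask with a slim neck, 68 mm in diameter, 128 mm high, standing on the bench. Origin at the centre of its underside.
Not all that is in view belongs to the job. What is shaped like the part that bears jar_center but pink is not meant.

How it is judged:
By the outcome, as a careful person would: the job done as asked, in the order asked, and still so for the second after the job is handed in, with the robot touching nothing.
It also fails if it takes over 48 s, if anything falls off the work surface, if the arm or the gripper's body presses on something with over 40 N, if the wrist force passes 120 N, or if a joint passes its speed limit or range.

ROBOT

A 6-joint arm with a two-finger parallel gripper is mounted at the origin on the work surface. World frame = base frame: x ahead of the robot, y to its left, z up, the work surface at z = 0. Lengths are in m, angles in rad, forces in N, time in s.
With the tool pointing down it reaches from about 0.325 to 0.775 m from the base axis. Payload 5.5 kg.
Tool frame: the origin (TCP) lies between the finger pads; the fingertips stand 8 mm ahead of it and the grasp point (between the pads) lies 11 mm behind it (tcp_to_tips is the distance from the TCP to the fingertips, in m); z points along the fingers, y is the direction in which the jaws open and shut (so a half turn about z gives the same grasp; the last joint's range is limited). The gripper opens to 88 mm and grips with 3 to 60 N. Pads are 20 mm wide; open, the fingers measure 115 mm over their backs; the gripper's body (75 mm by 178 mm) begins 61 mm behind the grasp point.
Start: joints at [1.079, 0.091, 1.231, -0, 1.82, -0.057], TCP at [0.253, 0.544, 0.201] pointing down, gripper open.
Joint ranges: [-2.87, 2.87], [-0.86, 2.18], [0.17, 2.46], [-1.51, 4.65], [0.06, 2.69], [-2.65, 2.65]. Speed limits (rad/s): [2.57, 2.57, 3.01, 3.14, 3.14, 3.14].

INTERFACE

Orientations are given as a unit quaternion [w, x, y, z].
In Python, from bench import * gives the robot as it stands. Calls block until the motion is done:
- move_to(position, orientation): joint-space move of the TCP to a pose.
- move_l(position, speed=0.15, orientation=None): straight line of the TCP; orientation=None keeps the orientation; speed is the mean speed in m/s.
- movej(angles): joint-space move.
- gripper_open() and close(): open the fingers fully, or close them until they stop; the grip force is fixed at half the most.
- hold(seconds).
- inverse_kinematics(position, orientation): joint angles nearest the present ones, or None.
- state(): the state.
- get_image(name): name is "side" or "top" or "wrist"; returns a dict with "frame" (384x512x3 uint8, blue, green, red), "depth" (384x512 float32, m along the optical axis (not along the pixel's ray), 0 where there is no reading), "camera_matrix" (3x3 intrinsics, pixels), "k1" (the pictures are not rectified: a ray, as slopes to the right and down, at radius r is drawn at 1 + k1 r^2 times it, then the intrinsics apply), "view" (4x4, takes a point from world to camera coordinates). Camera axes: x right, y up, looking along -z (the intrinsics and any distortion apply to the point x, -y, -z); pixel columns grow to the right and rows downward; lengths in m; the calibration is good to about 2 mm. A picture is of the moment at which its call begins.
A pose or a line that the arm cannot do raises IKError and nothing moves.
- job_done(): hands the job in, once; it reports no verdict.
The state is a dict: "time": time; "joint_pos": joint angles; "dq": joint speeds; "joint_torque": joint torques, N m; "ee_pos": TCP position; "ee_rot": TCP orientation; "ft_force": force on the tool from outside, world axes, zero at the start; "moment": the same for the moment, N m; "finger_gap": finger opening in m.
Only numpy, scipy, OpenCV 4.12 (cv2) and the standard library are available. Lean on these libraries where they do the work, as an engineer would, in place of code of your own. Each camera call takes 0.05 s, during which the arm holds its last target.

## Working session

There is one attempt and no reset: what is moved stays moved. The work goes in short steps, each a Python script; the robot and the scene stay as the last script left them, time stands still between calls to the robot, and variables do not carry over. Pictures are saved under pics/ and viewed, and the job is handed in when it is done.

```bash
ls; mkdir -p pics; python3 - <<'E'
from bench import *
import cv2
for n in ("side","top","wrist"):
    d=get_image(n); cv2.imwrite(f"pics/a_{n}.png",d["frame"]); print(n,d["camera_matrix"].tolist(),d["k1"],d["view"].round(4).tolist())
s=state();print(s)
E
```

```text
pics
side [[452.159422483372, 0.0, 250.82190959983612], [0.0, 452.159422483372, 189.8778106452548], [0.0, 0.0, 1.0]] -0.024196244433950558 [[-0.9826, -0.185, 0.0142, 0.6103], [0.1465, -0.7264, 0.6714, -0.1779], [-0.1139, 0.6619, 0.7409, -0.8463], [0.0, 0.0, 0.0, 1.0]]
top [[434.3543171091365, 0.0, 252.32163355553664], [0.0, 434.3543171091365, 194.15505944725638], [0.0, 0.0, 1.0]] -0.13545692809360868 [[0.0245, -0.9996, 0.0144, -0.0518], [0.9991, 0.025, 0.0357, -0.6317], [-0.036, 0.0135, 0.9993, -0.9706], [0.0, 0.0, 0.0, 1.0]]
wrist [[287.5929852723245, 0.0, 255.72816395774126], [0.0, 287.5929852723245, 188.5328106223018], [0.0, 0.0, 1.0]] -0.053048524445310094 [[0.4216, 0.9068, -0.0022, -0.6009], [-0.879, 0.4081, -0.2465, 0.0301], [-0.2226, 0.1059, 0.9692, -0.391], [0.0, 0.0, 0.0, 1.0]]
{'time': 0.15, 'joint_pos': array([ 1.07929384e+00,  9.16847415e-02,  1.23158644e+00,  2.05718292e-05,
        1.81980319e+00, -5.67260197e-02]), 'dq': array([ 1.84542922e-03, -2.04225444e-03, -4.19222647e-03, -6.30220625e-04,
       -2.04234358e-04,  2.44435818e-05]), 'joint_torque': array([ 1.63956051e-03, -4.47045314e+01, -4.06904662e+01,  6.99286116e-02,
        2.74284283e-02, -1.45801187e-04]), 'ee_pos': array([0.25261472, 0.54395215, 0.20038025]), 'ee_rot': array([-2.10144672e-04,  2.15677536e-01,  9.76464363e-01, -7.10500366e-04]), 'ft_force': array([-0.23248885, -0.37660766, -0.4975709 ]), 'moment': array([ 0.01059652,  0.01696417, -0.02001987]), 'finger_gap': 0.08757319496215488}
```

View pics/a_side.png

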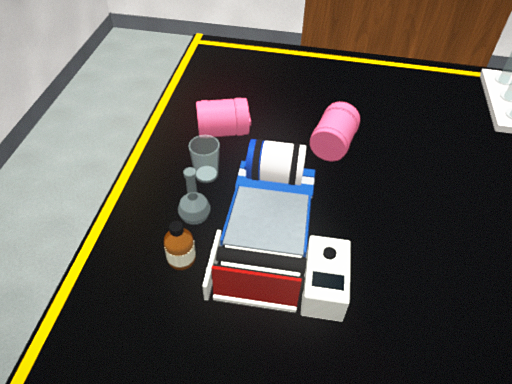

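View pics/a_top.png

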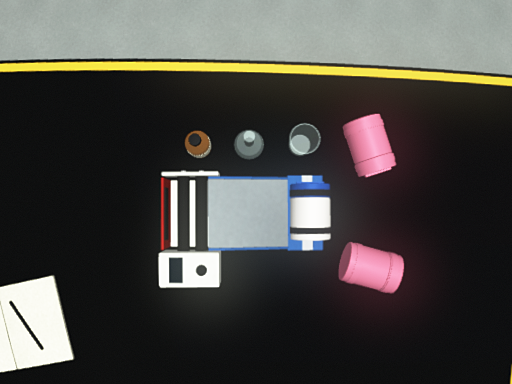

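The mill's +y points along world +y (left in the top view). The jar is at about (312,211) in the top view, and the pink decoys are behind it. Next I'll enlarge this for measuring.

```bash
cat > h.py <<'E'
import numpy as np, cv2
def unproj(d,u,v,depth=None,z=None):
    K=d["camera_matrix"]; V=np.asarray(d["view"]); k=d["k1"]
    xd=np.array([(u-K[0,2])/K[0,0],(v-K[1,2])/K[1,1]]); x=xd.copy()
    for _ in range(20): x=xd/(1+k*(x@x))
    Vi=np.linalg.inv(V); ray=np.array([x[0],-x[1],-1.0])
    o=Vi[:3,3]; r=Vi[:3,:3]@ray
    t=depth if depth is not None else (z-o[2])/r[2]
    return o+t*r
def proj(d,P):
    V=np.asarray(d["view"]);K=d["camera_matrix"]
    p=V@np.append(P,1); s=np.array([p[0]/-p[2],-p[1]/-p[2]]); s=s*(1+d["k1"]*(s@s))
    return K[0,0]*s[0]+K[0,2],K[1,1]*s[1]+K[1,2]
E
python3 - <<'E'
import cv2
a=cv2.imread("pics/a_top.png")[110:300,150:410]
cv2.imwrite("pics/b_top.png",cv2.resize(a,None,fx=3,fy=3,interpolation=cv2.INTER_CUBIC))
E
```

```text
(no output)
```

View pics/b_top.png

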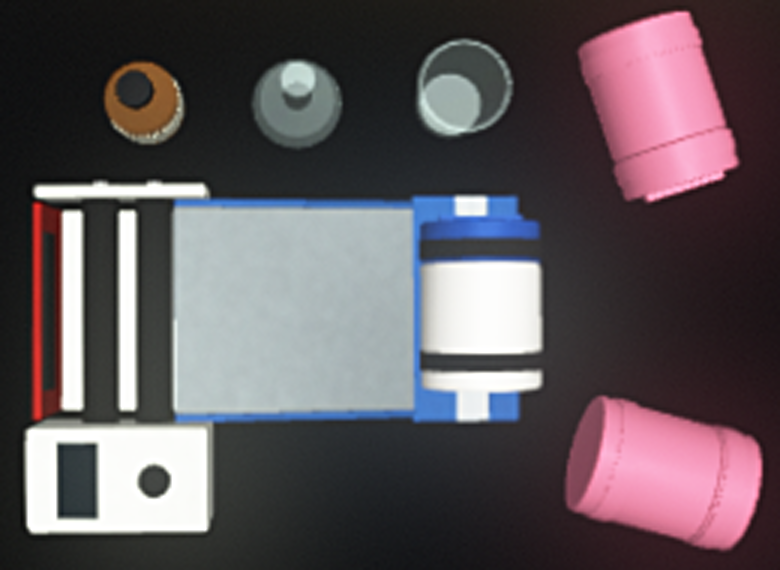

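```bash
python3 - <<'E'
from bench import *
from h import *
from scipy.optimize import least_squares
d=get_image("top")
pts=[((414,208),(76,-85,8)),((413,412),(-76,-85,8)),((173,207),(76,93,39)),((174,412),(-76,93,39)),
((27,426),(-83,197,70)),((211,424),(-83,67,70)),((209,532),(-158,67,70)),((26,531),(-158,197,70))]
uv=np.array([(150+(a[0]-1)/3,110+(a[1]-1)/3) for a,_ in pts]); P=np.array([b for _,b in pts])/1000
def T(p):
    c,s=np.cos(p[2]),np.sin(p[2]); return lambda q: np.array([p[0]+c*q[0]-s*q[1],p[1]+s*q[0]+c*q[1],q[2]])
f=lambda p: np.ravel([np.subtract(proj(d,T(p)(q)),w) for q,w in zip(P,uv)])
r=least_squares(f,[0.6,-0.06,0]); print("mill",r.x.round(4),np.degrees(r.x[2]),r.fun.reshape(-1,2).round(1).tolist())
np.save("mill.npy",r.x)
t=T(r.x); print("jar start",t([0,-.13,.051]),"seat",t([0,.129,.0835]))
c,s=np.cos(r.x[2]),np.sin(r.x[2])
def mill(w): w=w-[r.x[0],r.x[1],0]; return np.array([c*w[0]+s*w[1],-s*w[0]+c*w[1],w[2]])*1000
def px(a,b): return 150+(a-1)/3,110+(b-1)/3
# jar ends (silhouette at height ~ 51..96): cap end row 220 / plain end row 391, band centres rows 248,361
for n,a,b,z in [("capend",480,220,.09),("plainend",480,391,.09),("band+",480,248,.096),("band-",480,361,.096)]:
    print(n,mill(unproj(d,*px(a,b),z=z)).round(1))
for n,a,b,z in [("left",421,305,.051),("right",542,305,.051)]:print(n,mill(unproj(d,*px(a,b),z=z)).round(1))
u,v=px(480,305);w=unproj(d,u,v,depth=d["depth"][int(v),int(u)]);print("jar top depth",mill(w).round(1))
for a,b in [(300,300),(400,300),(190,300),(120,480)]:
    u,v=px(a,b);print(a,b,mill(unproj(d,u,v,depth=d["depth"][round(v),round(u)])).round(1))
# pink edges near
for n,a,b in [("pinkA",580,60),("pinkA2",625,190),("pinkA3",645,200),("pinkB",600,397),("pinkB2",567,490)]:print(n,mill(unproj(d,*px(a,b),z=.045)).round(0))
for n,a,b in [("beaker rim",464,85),("flask",297,105),("reag",144,100)]:print(n,mill(unproj(d,*px(a,b),z=.09)).round(0))
E
```

```text
mill [ 0.5911 -0.0327  0.0255] 1.4626496838316778 [[-0.0, 0.1], [0.5, -1.0], [0.9, -0.6], [0.4, 0.3], [-0.5, 0.0], [-0.9, 0.9], [-0.2, 0.1], [-0.0, 0.1]]
jar start [ 0.59443959 -0.16266791  0.051     ] seat [0.58782854 0.0962477  0.0835    ]
capend [  62.1 -123.4   90. ]
plainend [ -57.  -122.9   90. ]
band+ [  42.3 -122.4   96. ]
band- [ -35.8 -122.    96. ]
left [  2.8 -85.8  51. ]
right [   2.5 -174.2   51. ]
jar top depth [   2.8 -123.4   87.8]
300 300 [ 6.5  1.6 19.8]
400 300 [  6.4 -74.1   8.7]
190 300 [ 6.6 82.3 38. ]
120 480 [-120.8  129.5   71. ]
pinkA [ 184. -206.   45.]
pinkA2 [  87. -238.   45.]
pinkA3 [  80. -253.   45.]
pinkB [ -65. -218.   45.]
pinkB2 [-133. -194.   45.]
beaker rim [ 157. -113.   90.]
flask [142.   4.  90.]
reag [146. 111.  90.]
```

```bash
cat >> h.py <<'E'
from scipy.spatial.transform import Rotation as Ro
MP=np.load("mill.npy")
def W(x,y,z):
    """mill mm -> world m"""
    c,s=np.cos(MP[2]),np.sin(MP[2]); x,y,z=x/1e3,y/1e3,z/1e3
    return np.array([MP[0]+c*x-s*y,MP[1]+s*x+c*y,z])
def M(w):
    c,s=np.cos(MP[2]),np.sin(MP[2]); a=np.asarray(w)-[MP[0],MP[1],0]
    return np.array([c*a[0]+s*a[1],-s*a[0]+c*a[1],a[2]])*1e3
def quat(sgn=1):
    y=sgn*np.array([np.cos(MP[2]),np.sin(MP[2]),0]); z=np.array([0,0,-1.]); x=np.cross(y,z)
    q=Ro.from_matrix(np.c_[x,y,z]).as_quat(); return np.array([q[3],q[0],q[1],q[2]])
def zc(y): # jar centre height, mm
    return max(53.0, 69.7+(y-4)*.1763)
E
python3 - <<'E'
from bench import *
from h import *
import cv2
s=state(); q=s["ee_rot"];R=Ro.from_quat([q[1],q[2],q[3],q[0]]).as_matrix()
d=get_image("wrist");V=np.asarray(d["view"]);C=np.linalg.inv(V)[:3,3]
print("cam in tool",R.T@(C-s["ee_pos"]),"tool axes",R.round(2).tolist())
for sg in (1,-1):
    print(sg,"tool x in world",np.cross(sg*np.array([1,0,0]),[0,0,-1]))
    for p in [W(3,-200,250),W(3,-200,49),W(3,-60,60),W(3,74,83),W(3,50,200)]:
        j=inverse_kinematics(p,quat(sg)); print(p.round(3),None if j is None else np.round(j,2))
d=get_image("side");im=d["frame"].copy()
for P in [(76,-85,8),(-76,-85,8),(76,93,39),(-76,93,39),(-83,197,70),(-83,67,70),(-158,67,70),(-158,197,70),(3-60,-130,51+43.5),(3+60,-130,51+43.5),(3+40,-130,96),(3-40,-130,96)]:
    u,v=proj(d,W(*P)); cv2.circle(im,(round(u*8),round(v*8)),12,(0,255,0),-1,shift=3)
cv2.imwrite("pics/c_side.png",cv2.resize(im[120:330,160:370],None,fx=2.8,fy=2.8,interpolation=cv2.INTER_CUBIC))
E
```

```text
cam in tool [ 0.06690003  0.00180897 -0.18478785] tool axes [[-0.91, 0.42, -0.0], [0.42, 0.91, -0.0], [0.0, -0.0, -1.0]]
1 tool x in world [0 1 0]
[ 0.599 -0.233  0.25 ] [-0.42  0.23  0.99 -0.    1.92 -0.45]
[ 0.599 -0.233  0.049] [-0.42  0.23  1.35 -0.    1.56 -0.45]
[ 0.596 -0.093  0.06 ] [-0.21  0.12  1.45 -0.    1.57 -0.24]
[0.592 0.041 0.083] [ 0.01  0.08  1.45 -0.    1.61 -0.01]
[0.593 0.017 0.2  ] [-0.03  0.07  1.25 -0.    1.82 -0.05]
-1 tool x in world [ 0 -1  0]
[ 0.599 -0.233  0.25 ] None
[ 0.599 -0.233  0.049] None
[ 0.596 -0.093  0.06 ] None
[0.592 0.041 0.083] None
[0.593 0.017 0.2  ] None
```

View pics/c_side.png

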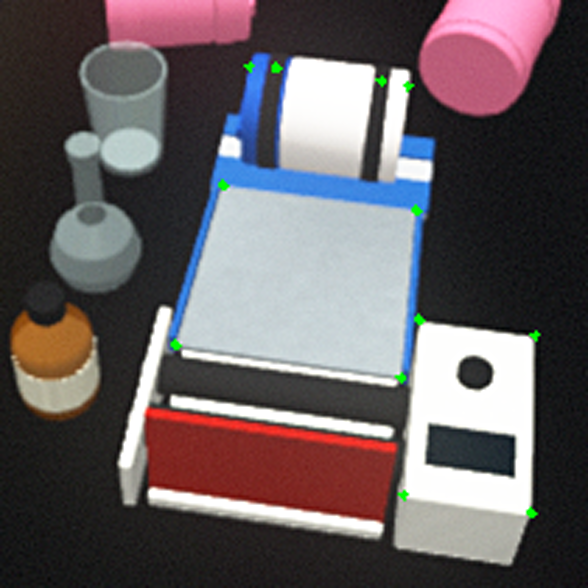

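The side view agrees with the mill fit to within about 1–2 mm. Next I'll go behind the jar.

```bash
python3 - <<'E'
from bench import *
from h import *
import cv2
t0=state()["time"]
p=state()["ee_pos"]; 
move_l([p[0],p[1],0.29],speed=0.25)
move_to(W(3,-201,250),quat())
move_l(W(3,-201,110),speed=0.2)
s=state();print(s["time"],M(s["ee_pos"]),s["ft_force"])
d=get_image("top");cv2.imwrite("pics/d_top.png",cv2.resize(d["frame"][110:300,190:420],None,fx=3,fy=3,interpolation=cv2.INTER_CUBIC))
d=get_image("side");cv2.imwrite("pics/d_side.png",cv2.resize(d["frame"][60:260,160:380],None,fx=3,fy=3,interpolation=cv2.INTER_CUBIC))
E
```

```text
4.65 [   3.70926563 -201.16180449  111.79198108] [-0.33234056 -0.01469579  0.20436928]
```

View pics/d_side.png

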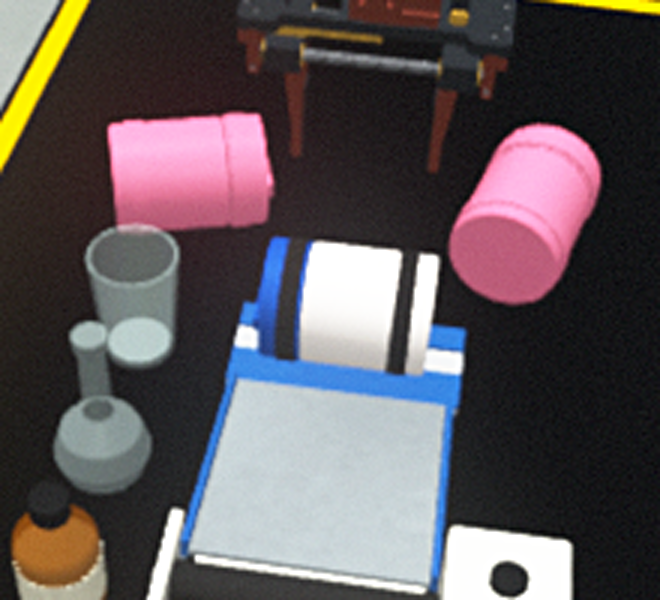

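View pics/d_top.png

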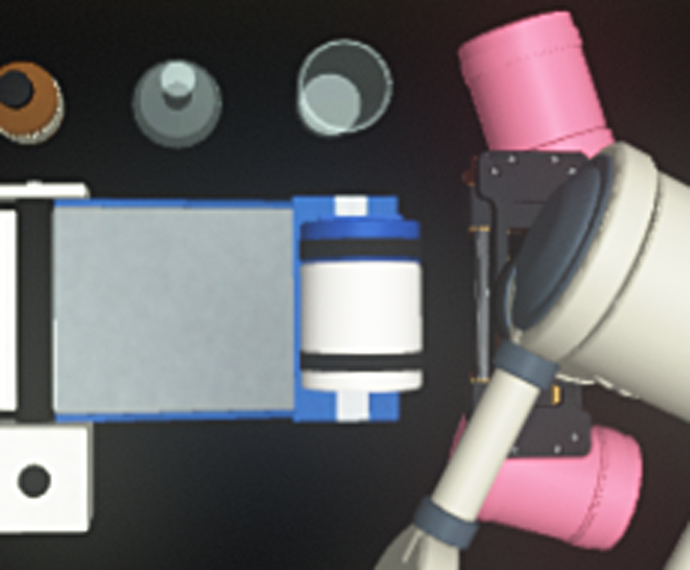

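```bash
python3 - <<'E'
from bench import *
from h import *
import cv2
d=get_image("side"); print("tip mid",M(unproj(d,160+364.5/3,60+162/3,z=.1038)))
move_l(W(3,-201,50),speed=0.1)
b=state()["ft_force"]; print(state()["time"],b,M(state()["ee_pos"]))
for y in (-195,-192,-190,-188,-186,-184):
    move_l(W(3,y,50),speed=0.02)
    s=state(); f=s["ft_force"]-b; print(y,s["time"],f.round(2),s["moment"].round(3),M(s["ee_pos"]).round(1))
    if np.hypot(f[0],f[1])>1.2: break
d=get_image("side");cv2.imwrite("pics/e_side.png",cv2.resize(d["frame"][60:260,160:380],None,fx=3,fy=3,interpolation=cv2.INTER_CUBIC))
E
```

```text
tip mid [   4.9695727  -228.82484192  103.8       ]
5.55 [ 0.03005397  0.67863412 -0.80422645] [   3.24516582 -201.13483522   50.52035427]
-195 6.0 [ 0.8  -0.44  0.79] [-0.068  0.094  0.02 ] [   3.1 -194.9   50.3]
-192 6.3 [-0.1  -1.1   1.39] [-0.053  0.09   0.022] [   3.  -191.9   50. ]
-190 6.55 [0.12 0.56 0.61] [-0.094  0.075 -0.01 ] [   3.  -189.9   50. ]
-188 6.8 [ 0.53 -0.32  0.87] [-0.085  0.048 -0.066] [   3.  -187.9   50. ]
-186 7.05 [-0.06  0.08  1.16] [-0.068  0.042  0.026] [   3.  -185.9   50. ]
-184 7.3 [-0.36 -1.32  0.57] [-0.058  0.011  0.025] [   3.  -183.9   50. ]
```

View pics/e_side.png

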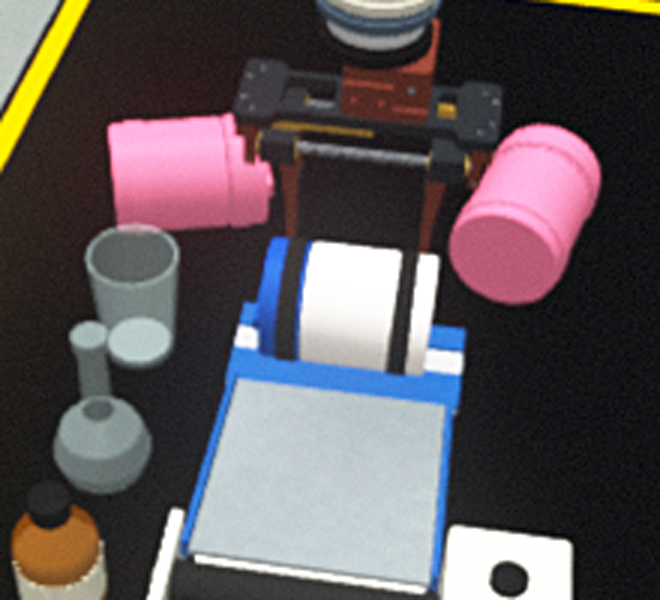

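```bash
python3 - <<'E'
from bench import *
from h import *
import cv2
y=-184
for y in (-178,-172,-166,-160):
    move_l(W(3,y,50),speed=0.02)
    s=state(); f=s["ft_force"]; print(y,s["time"],f.round(2),s["moment"].round(3),M(s["ee_pos"]).round(1))
d=get_image("side");cv2.imwrite("pics/f_side.png",cv2.resize(d["frame"][60:260,160:380],None,fx=3,fy=3,interpolation=cv2.INTER_CUBIC))
d=get_image("wrist");cv2.imwrite("pics/f_wrist.png",d["frame"])
E
```

```text
-178 7.8 [-0.41 -2.44  2.12] [-0.472  0.144  0.084] [   3.1 -178.3   50.5]
-172 8.25 [-2.33 -7.69  8.72] [-1.235  0.811  0.227] [   3.3 -174.2   52.6]
-166 8.7 [ -4.98 -11.48  15.7 ] [-1.817  1.425  0.27 ] [   3.4 -170.    54.8]
-160 9.15 [ -6.54 -11.75  22.59] [-2.041  1.75   0.371] [   4.2 -165.    56.9]
```

View pics/f_side.png

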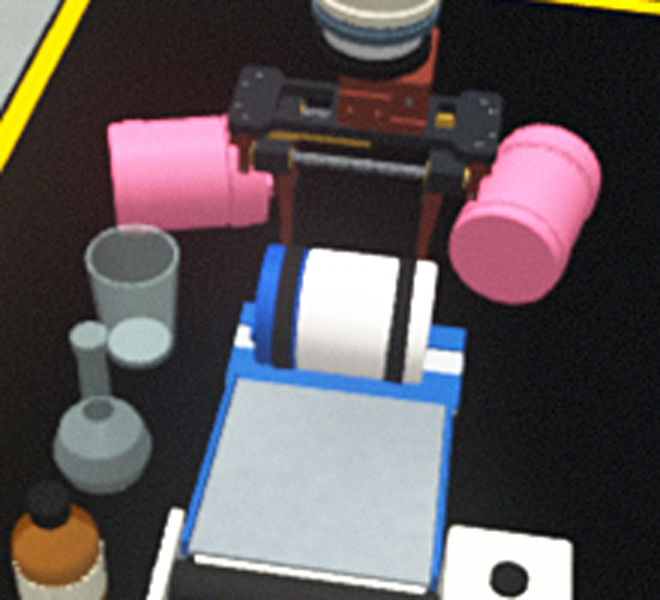

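View pics/f_wrist.png

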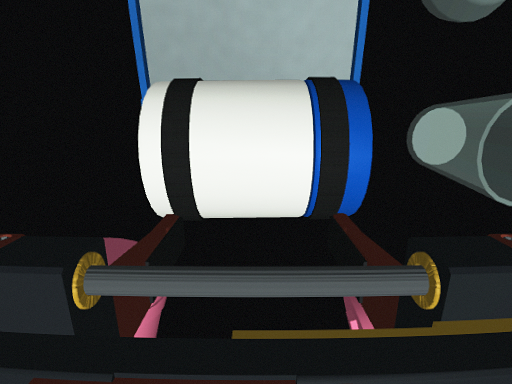

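The force rises to 23 N upward as the arm deflects, so the fingers are riding on the jar's upper rear instead of pushing at mid-height. I'll back off and measure the true tip height.

```bash
python3 - <<'E'
from bench import *
from h import *
import cv2
move_l(W(3,-186,52),speed=0.03)
move_l(W(3,-205,52),speed=0.08)
s=state(); print(s["time"],s["ft_force"].round(2),M(s["ee_pos"]).round(1),s["finger_gap"])
d=get_image("side");f=d["frame"]
np.save("dep.npy",d["depth"])
g=np.clip((f[90:190,220:330].astype(float)/255)**0.45*255,0,255).astype(np.uint8)
cv2.imwrite("pics/g_side.png",cv2.resize(g,None,fx=6,fy=6,interpolation=cv2.INTER_CUBIC))
for x in (-44,-57,44,57):
    for z in (44,80): print(x,z,((np.array(proj(d,W(3+x,-205,z)))-[220,90])*6).round(0))
d=get_image("wrist");g=np.clip((d["frame"].astype(float)/255)**0.45*255,0,255).astype(np.uint8)
cv2.imwrite("pics/g_wrist.png",g)
E
```

```text
10.6583 [ 0.32 -0.28 -0.5 ] [   2.9 -205.7   51.9] 0.08790418198757012
-44 44 [471. 321.]
-44 80 [480. 248.]
-57 44 [505. 325.]
-57 80 [515. 252.]
44 44 [243. 294.]
44 80 [246. 221.]
57 44 [210. 290.]
57 80 [212. 217.]
```

View pics/g_side.png

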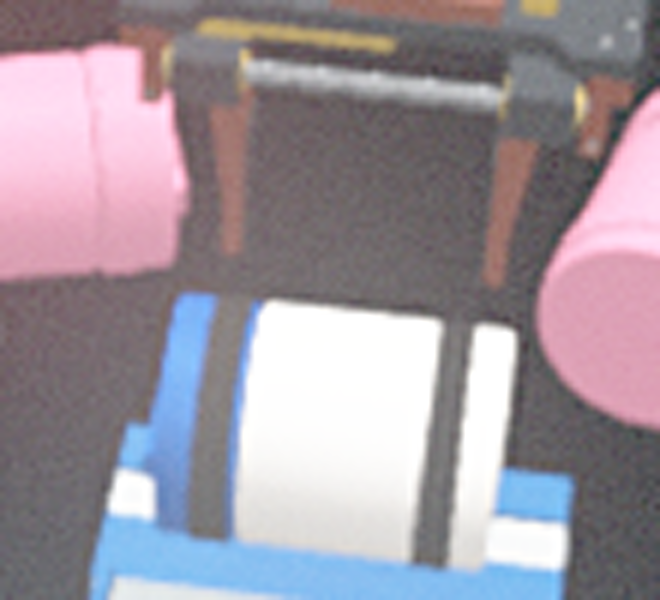

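View pics/g_wrist.png

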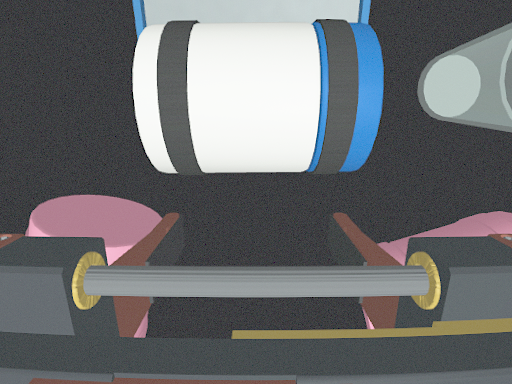

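```bash
python3 - <<'E'
from bench import *
from h import *
s=get_image("side");w=get_image("wrist")
for a,b in [((494,286),(176,214)),((231,253),(342,214))]:
    pa=(220+(a[0]-2.5)/6,90+(a[1]-2.5)/6)
    o1,p1=unproj(s,*pa,depth=0),unproj(s,*pa,depth=1);o2,p2=unproj(w,*b,depth=0),unproj(w,*b,depth=1)
    d1,d2=p1-o1,p2-o2
    t=np.linalg.lstsq(np.c_[d1,-d2],o2-o1,rcond=None)[0]
    A,B=o1+t[0]*d1,o2+t[1]*d2; print(M(A).round(1),M(B).round(1))
    u,v=map(int,np.round(pa))
    print("depth side",[M(unproj(s,u,v+k,depth=s["depth"][v+k,u])).round(0).tolist() for k in (-6,-4,-2,0,2)])
for x in(-57.5,-44,44,57.5):
    for y in(-195,-205,-215): print(x,y,np.round(proj(w,W(3+x,y,44)),0),end=";")
K=w["depth"]
for u,v in [(176,214),(165,222),(180,225),(175,235),(342,214),(150,250)]: print((u,v),M(unproj(w,u,v,depth=K[v,u])).round(0))
print(M(state()["ee_pos"]))
E
```

```text
[ -46.8 -195.3   72. ] [ -44.8 -194.6   71.1]
depth side [[-45.0, -193.0, 92.0], [-46.0, -193.0, 86.0], [-46.0, -194.0, 79.0], [-47.0, -193.0, 74.0], [-47.0, -270.0, 2.0]]
[  51.6 -191.7   76.1] [  54.8 -192.4   77.3]
depth side [[53.0, -195.0, 90.0], [52.0, -193.0, 86.0], [53.0, -196.0, 77.0], [63.0, -280.0, -0.0], [62.0, -270.0, 1.0]]
-57.5 -195 [173. 202.];-57.5 -205 [174. 215.];-57.5 -215 [175. 228.];-44 -195 [192. 202.];-44 -205 [193. 215.];-44 -215 [193. 228.];44 -195 [317. 202.];44 -205 [316. 215.];44 -215 [316. 228.];57.5 -195 [336. 202.];57.5 -205 [335. 215.];57.5 -215 [334. 228.];(176, 214) [ -43. -192.   77.]
(165, 222) [ -45. -192.   91.]
(180, 225) [ -39. -197.   84.]
(175, 235) [ -40. -199.   93.]
(342, 214) [  54. -192.   79.]
(150, 250) [ -42. -192.  124.]
[   3.01440551 -204.85452523   52.00297209]
```

```bash
python3 - <<'E'
from bench import *
from h import *
s=get_image("side");w=get_image("wrist")
print(state()["time"],M(state()["ee_pos"]))
for a in [(150,92),(592,148),(205,70),(545,135),(240,110),(515,150),(370,80),(300,20),(620,30)]:
    u,v=round(220+(a[0]-2.5)/6),round(90+(a[1]-2.5)/6); print("side",a,M(unproj(s,u,v,depth=s["depth"][v,u])).round(0))
for u,v in [(255,280),(30,240),(30,260),(480,240),(255,350),(90,240),(255,335)]: print("wrist",(u,v),M(unproj(w,u,v,depth=w["depth"][v,u])).round(0))
E
```

```text
10.9583 [   3.04796811 -204.76647196   52.0316802 ]
side (150, 92) [  78. -172.  161.]
side (592, 148) [ -73. -173.  158.]
side (205, 70) [  60. -173.  173.]
side (545, 135) [ -57. -171.  162.]
side (240, 110) [  49. -192.  142.]
side (515, 150) [ -47. -192.  137.]
side (370, 80) [   5. -179.  171.]
side (300, 20) [  29. -180.  192.]
side (620, 30) [ -78. -188.  195.]
wrist (255, 280) [   4. -177.  171.]
wrist (30, 240) [ -61. -170.  163.]
wrist (30, 260) [ -52. -170.  175.]
wrist (480, 240) [  69. -170.  163.]
wrist (255, 350) [   4. -180.  191.]
wrist (90, 240) [ -43. -170.  162.]
wrist (255, 335) [   4. -184.  182.]
```

The whole gripper sits about 30 mm higher than the stated TCP implies. The tips are at z≈74 with the TCP at 52, and the body is at 158. Both cameras and the depth readings agree, so I'll lower by 30 mm and retry.

```bash
python3 - <<'E'
from bench import *
from h import *
import cv2
move_l(W(3,-205,20),speed=0.08)
s=state();b=s["ft_force"];print(s["time"],b,M(s["ee_pos"]))
for y in (-190,-184,-178,-172):
    move_l(W(3,y,20),speed=0.025)
    s=state(); f=s["ft_force"]; print(y,s["time"],f.round(2),s["moment"].round(3),M(s["ee_pos"]).round(1))
    if np.linalg.norm(f)>10: break
d=get_image("side");cv2.imwrite("pics/h_side.png",cv2.resize(d["frame"][60:260,160:380],None,fx=3,fy=3,interpolation=cv2.INTER_CUBIC))
E
```

```text
11.5083 [-0.16534791 -0.41558252  0.27530681] [   2.63496374 -204.79965301   19.21755741]
-190 12.2583 [0.32 0.21 0.7 ] [-0.096  0.066 -0.004] [   3. -190.   20.]
-184 12.65 [-0.11 -2.73  0.67] [-0.598  0.164  0.029] [   3.  -184.6   20.5]
-178 13.0417 [ 0.58 -0.82 -0.07] [-0.166 -0.006  0.014] [   3.  -177.4   19.7]
-172 13.4333 [-1.06  0.47  0.3 ] [-0.026  0.137 -0.019] [   2.8 -171.4   19.6]
```

View pics/h_side.png

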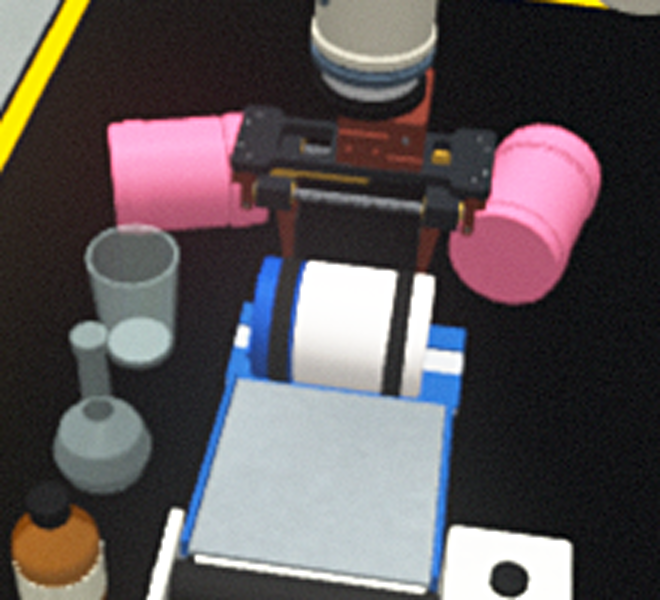

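Contact is now clean at about 2.7 N, and the jar is leaving the groove squarely. On up the ramp.

```bash
python3 - <<'E'
from bench import *
from h import *
import cv2
for jy in (-93,-60,-25,10):
    move_l(W(3,jy-57,zc(jy)-33),speed=0.03)
    s=state(); f=s["ft_force"]; print(jy,s["time"],f.round(2),s["moment"].round(3),M(s["ee_pos"]).round(1))
    if np.linalg.norm(f)>12: break
d=get_image("side");cv2.imwrite("pics/i_side.png",cv2.resize(d["frame"][100:300,160:380],None,fx=3,fy=3,interpolation=cv2.INTER_CUBIC))
E
```

```text
-93 14.3667 [-0.16 -0.21 -0.53] [-0.074  0.022  0.014] [   3.  -150.1   20. ]
-60 15.6333 [ 0.39 -2.41  0.69] [-0.419 -0.055 -0.027] [   3.  -116.9   25.3]
-25 16.9667 [ 0.04 -2.82  0.  ] [-0.42  -0.071 -0.033] [  3.  -82.   31.4]
10 18.3 [ 0.69 -2.38  0.82] [-0.41   0.042 -0.006] [  3.  -47.   37.6]
```

View pics/i_side.png

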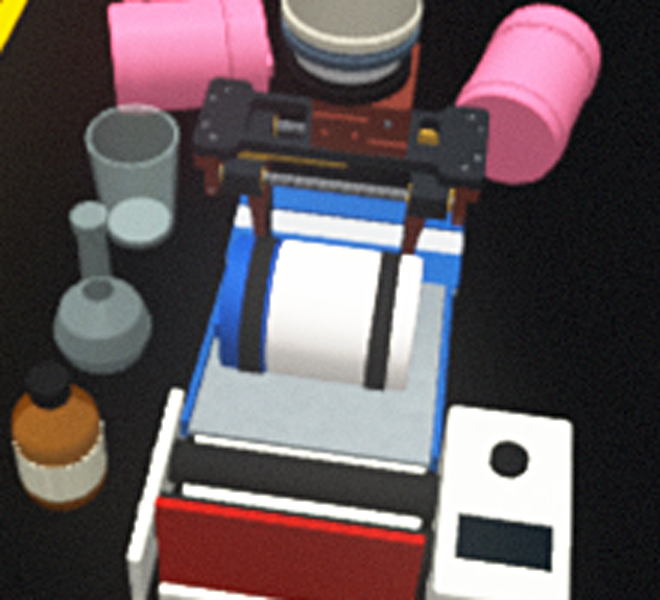

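```bash
python3 - <<'E'
from bench import *
from h import *
import cv2
for jy,v in ((50,.03),(90,.03),(104,.02),(109,.015),(113,.012)):
    move_l(W(3,jy-57,min(zc(jy),86)-33),speed=v)
    s=state(); f=s["ft_force"]; print(jy,s["time"],f.round(2),s["moment"].round(3),M(s["ee_pos"]).round(1))
    if np.linalg.norm(f)>12: break
d=get_image("side");cv2.imwrite("pics/j_side.png",cv2.resize(d["frame"][130:330,160:380],None,fx=3,fy=3,interpolation=cv2.INTER_CUBIC))
E
```

```text
50 19.85 [ 0.59 -2.03  1.82] [-0.481  0.007  0.013] [ 3.  -7.  44.7]
90 21.35 [-0.43 -0.14  1.02] [-0.108  0.107  0.034] [ 2.8 33.2 51.5]
104 22.2 [-0.64 -0.41  0.08] [-0.101 -0.005  0.001] [ 2.8 47.3 52.6]
109 22.6833 [0.7  0.36 0.47] [-0.034  0.077  0.005] [ 2.9 52.3 52.9]
113 23.1667 [-0.13  0.14  0.08] [-0.084  0.056  0.031] [ 3.  56.1 53. ]
```

View pics/j_side.png

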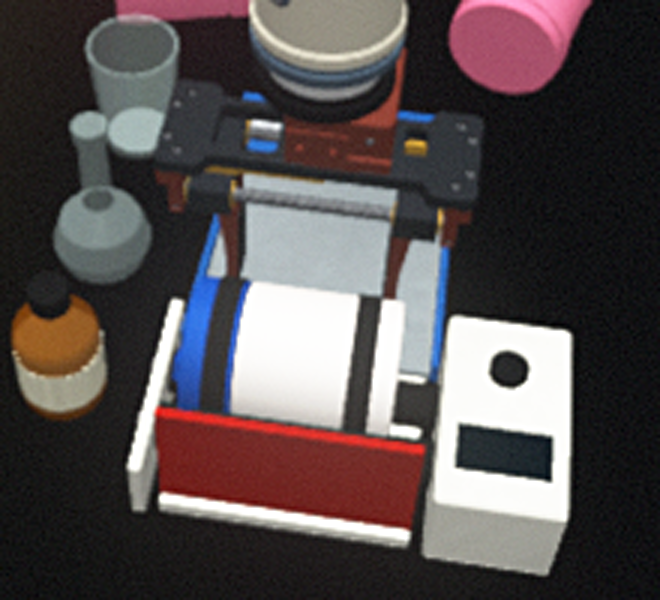

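```bash
python3 - <<'E'
from bench import *
from h import *
import cv2
print(state()["time"])
d=get_image("wrist");cv2.imwrite("pics/k_wrist.png",d["frame"])
for P in [(-40,129,128.5),(40,129,128.5),(60,129,127),(-60,129,127)]: print(P,np.round(proj(d,W(*P)),1))
d2=get_image("top");cv2.imwrite("pics/k_top.png",cv2.resize(d2["frame"][110:300,150:350],None,fx=3.5,fy=3.5,interpolation=cv2.INTER_CUBIC))
# cylinder fit from wrist depth: white/any points above z=100
D=d["depth"]; pts=[]
for v in range(0,230,4):
    for u in range(60,460,4):
        if D[v,u]>0:
            m=M(unproj(d,u,v,depth=D[v,u]))
            if 92<m[2]<140 and abs(m[0])<75 and 70<m[1]<168: pts.append(m)
pts=np.array(pts);print(len(pts))
from scipy.optimize import least_squares
# axis: y=y0+a x, z=z0+b x ; radius 43.5
f=lambda p: np.hypot(pts[:,1]-p[0]-p[1]*pts[:,0],pts[:,2]-p[2]-p[3]*pts[:,0])-44
r=least_squares(f,[129,0,84,0],loss="soft_l1");print("axis y0",r.x[0],"yaw deg",np.degrees(r.x[1]),"z0",r.x[2],"tilt",np.degrees(r.x[3]),"rms",f(r.x).std(),"x range",np.percentile(pts[:,0],[1,99]))
E
```

```text
23.2167
(-40, 129, 128.5) [136.4 104.5]
(40, 129, 128.5) [353.1 104.1]
(60, 129, 127) [404.1 105. ]
(-60, 129, 127) [ 86.5 105.5]
3353
axis y0 130.85237994907155 yaw deg 0.18403925996566622 z0 84.29690043241408 tilt -0.12682033214945002 rms 0.8924151118859565 x range [-52.29209849  63.17842779]
```

View pics/k_wrist.png

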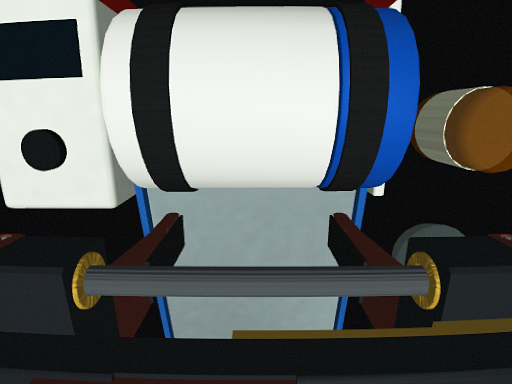

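View pics/k_top.png

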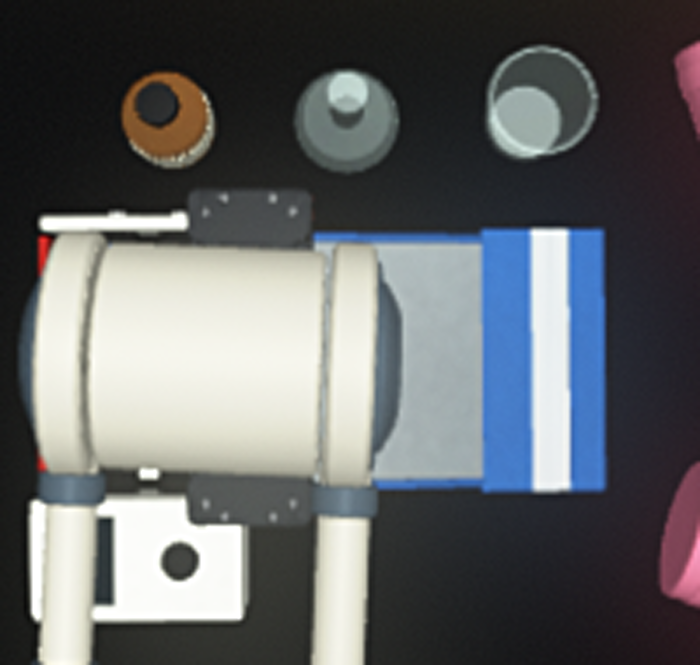

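The jar is seated. The depth fit gives y≈131, z≈84, yaw 0.2° and x offset about +5 mm, and the fingers carry no load. I'll withdraw and check.

```bash
python3 - <<'E'
from bench import *
from h import *
import cv2
move_l(W(3,20,53),speed=0.08)
move_l(W(3,-60,200),speed=0.2)
move_to(W(0,-230,260),quat())
s=state();print(s["time"],s["ft_force"],M(s["ee_pos"]))
d2=get_image("top");cv2.imwrite("pics/l_top.png",cv2.resize(d2["frame"][110:300,150:350],None,fx=3.5,fy=3.5,interpolation=cv2.INTER_CUBIC))
d=get_image("side");cv2.imwrite("pics/l_side.png",cv2.resize(d["frame"][130:330,160:380],None,fx=3,fy=3,interpolation=cv2.INTER_CUBIC))
E
```

```text
25.65 [ 0.25678173  0.95778031 -0.14884692] [ 1.28499862e-01 -2.28793432e+02  2.58777086e+02]
```

View pics/l_top.png

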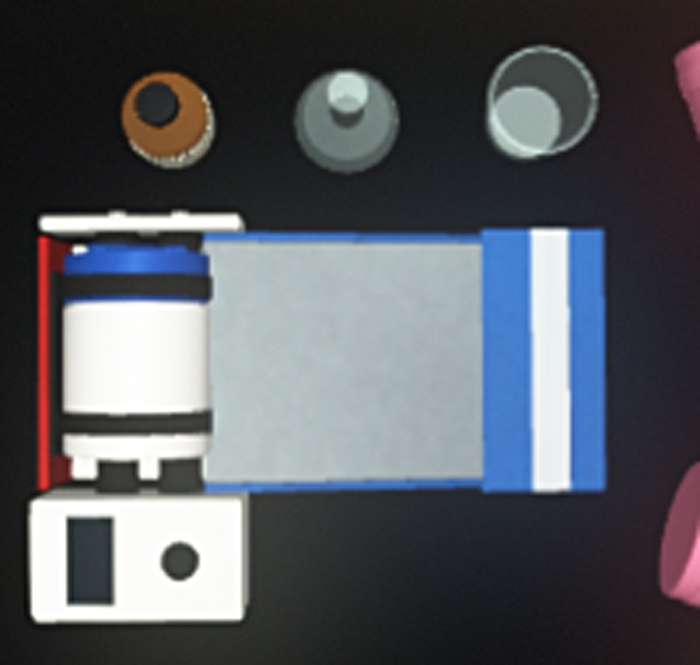

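View pics/l_side.png

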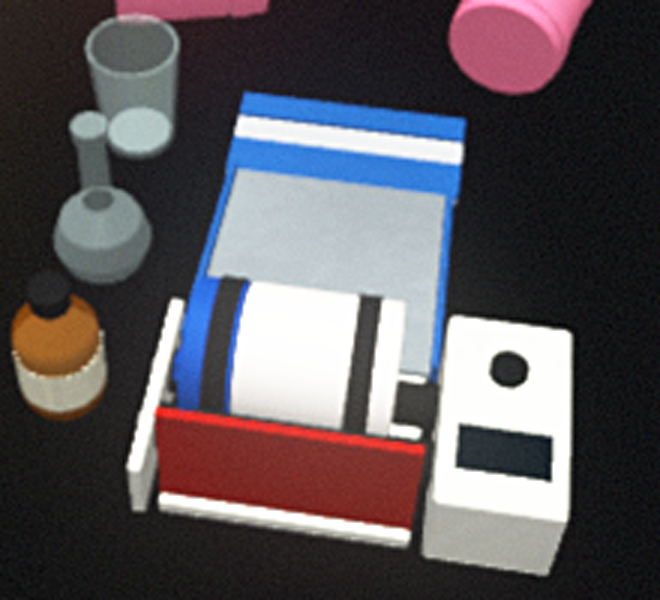

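The top view shows the jar lying square between the rollers, spanning columns 62–212, just short of the red plate. The glassware hasn't moved. Handing in.

```bash
python3 -c "
from bench import *
job_done(); print(state()['time'])"
```

```text
the job is handed in; nothing more can be done
the job is handed in; nothing more can be done
```

The jar is home: I pushed it up the ramp with the two open fingers, over the front roller and into the seat. I then drew the arm clear and handed the job in at about 26 s.

- **Push:** the forces read on the way up were 2–3 N, and the jar stayed square and did not roll back down the ramp.
- **Seat:** a depth fit put the jar's centre at y ≈ 131 mm and z ≈ 84 mm (nominal 129 and 83.5), with 0.2° yaw. It sits about 5 mm off centre along x towards the cap; it started about 3 mm off.
- **Final pictures:** the jar lay still in front of the red plate after the arm had left, and the glassware looked unmoved.

**First push failed:** the gripper really sits about 30 mm higher than the stated tool frame, so the tips rode on the jar's upper rear. The upward force reached about 23 N and the jar moved only a few millimetres, inside its groove. I backed off and the jar settled back in the groove. I then measured the tip height with both cameras, lowered by 30 mm and repeated the push.

**Roller crossing not watched:** the finger force had fallen to about zero by y ≈ 90 mm. The jar may have crossed the front roller slightly ahead of the fingers.

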